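# Ease the serving board out over the ledge

## Task

Get the wooden serving board ready for someone to take hold of from beneath: push it along the green granite ledge, towards the front edge (the robot's side), until its dark stripe lies right over that edge along its whole length, so the part in front of the stripe overhangs. Only push or drag it flat with the fingers, never pick it up; the katori on it must ride along, standing where it is on the board. Leave the other things on the ledge alone, and take the hand away at the end.

Things in the scene. Friction and masses are not known exactly. Their poses are not given: they have to be found in the camera images.
- ledge: fixed green granite ledge, a slab 300 deep (x) x 940 long (y) x 25 thick on a tiled plinth set back 30 mm from its front edge; top surface 70 mm above the worktop. Origin on the worktop under its centre; z up, -x towards its front edge, y along its length. Never moves during a run
- ledge_edge (a point): middle of the ledge's front top edge (150 mm in front of the ledge's centre, at the height of its top surface), axes as the ledge: the edge runs along y, x points from the edge back over the ledge; x below 0 is beyond the edge, in the air
- board: loose light-wood serving board, 150 deep (x) x 220 wide (y) x 10 mm thick, about 0.24 kg, lying flat, wholly on the ledge. Origin at the centre of its underside, z up, -x towards its front edge (near the robot). Starts 25 to 60 mm behind the ledge's edge, turned up to 0.2 rad. Its dark stripe, 14 mm wide, runs its full width parallel to its front edge, centre line 40 mm behind that edge
- stripe_left (a point): left (+y) end of the stripe's centre line, on the board's underside, 35 mm in front of the board's centre and 110 mm to its left
- stripe_right (a point): right (-y) end of the stripe's centre line, on the board's underside, 35 mm in front of the board's centre and 110 mm to its right
- katori: small open steel bowl standing loose on the board, near its middle, behind the stripe (its centre within about 15 mm in x and 35 mm in y of the board's centre); 66 mm across the rim, 32 mm tall, so its rim is 42 mm above the ledge; 70 g. Origin at the centre of its underside, z up
- spare_katori: bystander: a second such steel bowl, 66 mm across, 32 mm tall, on the ledge well to the left or right of the board. Origin at the centre of its underside
- tub: bystander: blue plastic lidded tub, 90 mm across, 85 mm tall, on the ledge to the left or right of the board. Origin at the centre of its underside
- spoon_rest: bystander: white ceramic spoon rest, 200 (x) x 90 (y) x 14 mm tall, on the ledge to the left or right of the board. Origin at the centre of its underside
- tong: bystander: steel tong, 170 mm long, lying on the spoon rest. Origin at the middle of its underside
Not all that is in view belongs to the job. What is shaped like the katori but pink is not meant.

How it is judged:
At the end, for the whole second after the job is handed in: both ends of the stripe's centre line within 9 mm of plumb over the ledge's front edge; board flat on the ledge (5 mm, 0.04 rad) and at rest; katori upright on it, within 60 mm of the board's centre; other things within 20 mm of where they were (x of stripe_left in the frame of ledge_edge between -0.009 and 0.009 m and x of stripe_right in the frame of ledge_edge between -0.009 and 0.009 m and height (world z) of board between 0.065 and 0.075 m and angle between board's own z axis and vertical below 0.04 rad and linear speed of each of board, katori below 0.01 m/s and horizontal distance between katori and board below 0.06 m and angle between katori's own z axis and vertical below 0.1 rad and height (world z) of katori between 0.075 and 0.085 m and distance of each of tub, spare_katori, spoon_rest, tong from where it was at the start of the episode below 0.02 m); the robot touches nothing.
It fails at once if the board is lifted off the ledge, tipped or dropped (height (world z) of board above 0.08 m or height (world z) of board below 0.06 m or angle between board's own z axis and vertical above 0.12 rad).
It fails at once if the katori is lifted, tipped over or knocked from its place on the board (height (world z) of katori above 0.092 m or angle between katori's own z axis and vertical above 0.35 rad or horizontal distance between katori and board above 0.06 m).
It fails at once if a bystander is moved more than 20 mm (distance of any of tub, spare_katori, spoon_rest, tong from where it was at the start of the episode above 0.02 m).
It also fails if it takes over 38 s, if anything falls off the work surface, if the arm or the gripper's body presses on something with over 40 N, if the wrist force passes 120 N, or if a joint passes its speed limit or range.

## Robot

A 7-joint arm with a two-finger parallel gripper is mounted at the origin on the work surface. World frame = base frame: x ahead of the robot, y to its left, z up, the work surface at z = 0. Lengths are in m, angles in rad, forces in N, time in s.
With the tool pointing down it reaches from about 0.425 to 0.95 m from the base axis. Payload 4.7 kg.
Tool frame: the origin (TCP) lies on the centre line of the jaws, within the pads' length; the fingertips stand robot.nose_length ahead of it and the grasp point (between the pads) lies 8 mm behind it (robot.nose_length is the distance from the TCP to the fingertips, in m); z points along the fingers, y is the line along which they close (so a half turn about z gives the same grasp; the last joint's range is limited). The gripper opens to 85 mm and grips with 20 to 120 N. Pads are 22 mm wide; open, the fingers measure 114 mm over their backs; the gripper's body (76 mm by 85 mm) begins 54 mm behind the grasp point. The pads swing forward as they close: fully open they stand 13 mm farther back than shut.
Start: joints at [-1.24, 0.469, -0.049, 1.532, 0.024, 1.141, -0.082], TCP at [0.238, 0.632, 0.242] pointing down, gripper open.
Joint ranges: [-2.59, 2.59], [-0.33, 1.99], [-1.39, 1.29], [0.1, 2.45], [-1.04, 4.18], [0.21, 1.99], [-2.66, 2.66]. Speed limits (rad/s): [2.57, 2.57, 3.14, 3.14, 3.14, 3.14, 3.14].

## Interface

Orientations are given as [roll, pitch, yaw] about the fixed x, y, z axes, in that order (R = Rz(yaw) Ry(pitch) Rx(roll)).
In Python, from plant import robot gives the robot as it stands. Calls block until the motion is done:
- robot.goto(position, orientation): joint-space move of the TCP to a pose.
- robot.move_straight(position, vel=0.15, attitude=None, contact_N=None): straight line of the TCP; attitude=None keeps the orientation; vel is the mean speed in m/s. With contact_N (N) it stops when the force on the tool has changed by that much, and returns True; else False.
- robot.move_joints(angles): joint-space move.
- robot.grip(opening, strength=None): opening from 0.0 (shut) to 1.0 (fully open); strength is the grip in N (None keeps the last); returns when the fingers have stopped.
- robot.sleep(seconds).
- robot.inverse_kinematics(position, orientation): joint angles nearest the present ones, or None.
- robot.sense(): the state.
- robot.grab_frame(name): name is "scene" or "top" or "wrist"; returns a dict with "image" (420x560x3 uint8, red, green, blue), "range_z" (420x560 float32, m along the optical axis (not along the pixel's ray), 0 where there is no reading), "fx", "fy", "cx", "cy" (pixels), "R" (3x3) and "t" (3): a world point X has camera coordinates R X + t. Camera axes: x right, y down, z forward; pixel columns grow to the right and rows downward; lengths in m; the calibration is good to about 2 mm. A picture is of the moment at which its call begins.
A pose or a line that the arm cannot do raises robot.IKError and nothing moves.
- robot.close_job(): hands the job in; it is judged then, once.
The state is a dict: "t": time; "joint_pos": joint angles; "joint_velocities": joint speeds; "effort": joint torques, N m; "tcp_pos": TCP position; "tcp_rot": TCP orientation; "wrist_force": force on the tool from outside, world axes, zero at the start; "torque": the same for the moment, N m; "opening": opening from 0.0 (shut) to 1.0 (fully open); "gripper_force": force on a finger pad.
Only numpy, scipy, OpenCV 4.12 (cv2) and the standard library are available. Lean on these libraries where they do the work, as an engineer would, in place of code of your own. Each camera call takes 0.05 s, during which the arm holds its last target. There are 200 camera calls.

## Working session

There is one attempt and no reset: what is moved stays moved. The work goes in short steps, each a Python script; the robot and the scene stay as the last script left them, time stands still between calls to the robot, and variables do not carry over. Pictures are saved under pics/ and viewed, at most 10 in all, crops included, and the job is handed in when it is done.

```bash
mkdir -p pics; ls
python3 - <<'E'
from plant import robot
import cv2,numpy as np
s=robot.sense();print(s['t'],s['tcp_pos'],s['tcp_rot'],robot.nose_length)
for n in("top","scene"):
    f=robot.grab_frame(n);cv2.imwrite(f'pics/{n}0.png',f['image'][:,:,::-1]);np.savez(f'pics/{n}0.npz',**f)
E
```

```text
pics
0.0 [0.23746862 0.63124342 0.24124507] [-3.13962483e+00  1.13277520e-04  2.78182269e+00] 0.011
```

View pics/top0.png

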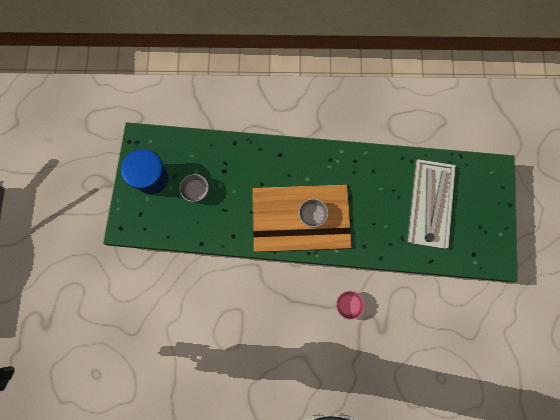

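View pics/scene0.png

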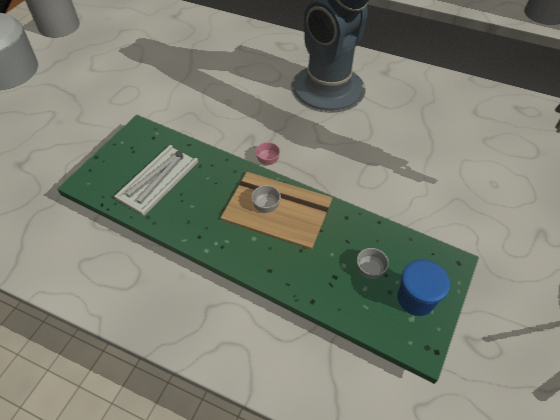

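Top view: board at (253–350, 185–250) with its stripe at row ~232. Bowl candidates are steel (313,213) on the board, steel (194,188) on the bare ledge, which is the spare, and pink (350,305) on the worktop, which is a decoy. The katori is the one on the board. Next I measure everything.

```bash
cat > vis.py <<'E'
import cv2,numpy as np
def world(f):
    v,u=np.mgrid[0:420,0:560];z=f['range_z']
    P=np.stack([(u-f['cx'])/f['fx']*z,(v-f['cy'])/f['fy']*z,z],-1)
    W=(P-f['t'])@f['R']; W[z==0]=np.nan
    return W
def onplane(f,px,h):   # pixels -> world at height h
    px=np.atleast_2d(px).astype(float)
    d=np.c_[(px[:,0]-f['cx'])/f['fx'],(px[:,1]-f['cy'])/f['fy'],np.ones(len(px))]@f['R']
    c=-f['R'].T@f['t']; return c+d*((h-c[2])/d[:,2])[:,None]
def big(m):
    n,l,s,_=cv2.connectedComponentsWithStats(m.astype(np.uint8)); return l==1+np.argmax(s[1:,4])
def measure(f):
    W=world(f);Z=W[...,2];hsv=cv2.cvtColor(np.ascontiguousarray(f['image']),cv2.COLOR_RGB2HSV)
    H,S,V=[hsv[...,i] for i in range(3)];o={}
    wood=(H>8)&(H<25)&(S>110)&(V>90)&(abs(Z-.08)<.012)
    wood=cv2.morphologyEx(wood.astype(np.uint8),cv2.MORPH_OPEN,np.ones((3,3)))
    full=big(cv2.morphologyEx(wood,cv2.MORPH_CLOSE,np.ones((13,13))))
    pts=np.argwhere(full)[:,::-1]
    o['board_z']=np.nanmedian(Z[wood>0])
    bw=onplane(f,pts,.08)[:,:2]
    r=cv2.minAreaRect((bw*1000).astype(np.float32)); o['board_c']=np.array(r[0])/1000;o['box']=r
    o['corners']=cv2.boxPoints(r)/1000
    st=full&(V<70)
    st=big(cv2.morphologyEx(st.astype(np.uint8),cv2.MORPH_OPEN,np.ones((2,2))))
    sw=onplane(f,np.argwhere(st)[:,::-1],.08)[:,:2]
    vx,vy,x0,y0=cv2.fitLine(sw.astype(np.float32),cv2.DIST_HUBER,0,.001,.001).ravel()
    o['stripe']=(np.array([x0,y0]),np.array([vx,vy])*np.sign(vy));o['stripe_ext']=np.ptp((sw-[x0,y0])@[vx,vy])
    g=(H>40)&(H<95)&(S>60)&(abs(Z-.07)<.012)
    g=big(cv2.morphologyEx((g|full).astype(np.uint8),cv2.MORPH_CLOSE,np.ones((7,7))))
    gw=onplane(f,np.argwhere(g)[:,::-1],.07)[:,:2]
    o['ledge_box']=cv2.minAreaRect((gw*1000).astype(np.float32)); o['ledge_z']=np.nanmedian(Z[g])
    # front edge: last green pixel per column
    cols=[c for c in range(560) if g[:,c].any()][25:-25]
    e=onplane(f,[(c,np.where(g[:,c])[0].max()+.5) for c in cols],.07)[:,:2]
    vx,vy,x0,y0=cv2.fitLine(e.astype(np.float32),cv2.DIST_HUBER,0,.001,.001).ravel()
    o['edge']=(np.array([x0,y0]),np.array([vx,vy])*np.sign(vy))
    p,d=o['edge'];n=np.array([d[1],-d[0]])  # +n: away from robot
    q,t=o['stripe'];o['n']=n
    o['c']=q+t*((o['board_c']-q)@t)
    o['L'],o['R']=[(o['c']+k*.11*t-p)@n for k in(1,-1)]
    return o
E
python3 - <<'E'
from vis import *
np.set_printoptions(precision=4,suppress=True)
f=dict(np.load('pics/top0.npz'));o=measure(f)
for k,v in o.items():print(k,v)
W=world(f)
for n,(u,v) in dict(kat=(313,213),spare=(194,188),pink=(350,305),tub=(142,168)).items():
    w=W[v-22:v+23,u-22:u+23].reshape(-1,3);print(n,W[v,u],np.nanmax(w[:,2]))
    r=W[v-18:v+19,u-18:u+19].reshape(-1,3);zr=np.nanmax(r[:,2]);r=r[r[:,2]>zr-.006];print('  rim',r.min(0),r.max(0))
print(-f['R'].T@f['t'],f['fx'])
E
```

```text
board_z 0.0787653905646474
board_c [0.5431 0.0725]
box ((543.13720703125, 72.45791625976562), (148.9568328857422, 219.8690948486328), 2.7458016872406006)
corners [[ 0.4635  0.1787]
 [ 0.474  -0.0409]
 [ 0.6228 -0.0338]
 [ 0.6123  0.1858]]
stripe (array([0.5065, 0.0674], dtype=float32), array([-0.0495,  0.9988], dtype=float32))
stripe_ext 0.21582018979093087
ledge_box ((589.9365844726562, 43.6356201171875), (936.6300048828125, 300.0123291015625), 85.44749450683594)
ledge_z 0.06905880466861311
edge (array([0.4403, 0.052 ], dtype=float32), array([0.0796, 0.9968], dtype=float32))
n [ 0.9968 -0.0796]
c [0.5064 0.0706]
L 0.05015933886188469
R 0.07851119603852261
kat [0.5521 0.0446 0.0841] 0.11444065720423968
  rim [0.5162 0.0148 0.1085] [0.5807 0.0771 0.1144]
spare [0.6116 0.3218 0.0728] 0.104952080296819
  rim [0.5721 0.2835 0.099 ] [0.6374 0.3481 0.105 ]
pink [ 0.3497 -0.0467  0.0005] 0.03612521361615906
  rim [ 0.3178 -0.0746  0.0302] [ 0.3804 -0.0105  0.0361]
tub [0.6316 0.4185 0.1561] 0.1587244911146602
  rim [0.5913 0.3799 0.1527] [0.6743 0.46   0.1587]
[0.3247 0.0974 1.0793] 447.92030723363195
```

The sizes check out: board 149×220, ledge 937×300, rims at z ≈0.113, 0.104 and 0.035. The board is turned +0.13 rad relative to the edge, and its stripe is 50 mm (left) and 79 mm (right) behind it. I'll use the open fingers as a two-point pusher, held parallel to the edge, to square the board while pushing it.

```bash
cat > geo.py <<'E'
import numpy as np
from plant import robot
p=np.array([.4403,.0520]);d=np.array([.0796,.9968]);n=np.array([.9968,-.0796])
s0=(np.array([.543,.066])-p)@d
def at(a,z,s=s0): return [*(p+a*n+s*d),z]   # a = distance behind the edge
ATT=[np.pi,0,np.pi-.0797]
E
python3 - <<'E'
from geo import *
robot.goto(at(.222,.22),ATT); print(robot.sense()['t'],robot.sense()['tcp_pos'],at(.222,.22))
robot.move_straight(at(.222,.115),vel=.15)
h=robot.move_straight(at(.222,.065),vel=.03,contact_N=4)
s=robot.sense();print(h,s['t'],s['tcp_pos'],s['wrist_force'],s['opening'])
E
```

```text
2.6333 [0.663253   0.05795108 0.21995722] [np.float64(0.663351157552), np.float64(0.056388103615999996), 0.22]
True 4.9 [0.66326176 0.05639602 0.06795163] [-0.55909974  0.02637385  4.85875129] 1.0026634748204353
```

Run:
```python
from geo import *
from vis import *
robot.move_straight(at(.222,.072),vel=.05)
robot.move_straight(at(.136,.072),vel=.03)
s=robot.sense();print(s['t'],s['tcp_pos'],s['wrist_force'])
f=robot.grab_frame('top');np.savez('pics/top1.npz',**f);cv2.imwrite('pics/top1.png',f['image'][:,:,::-1])
o=measure(f);print({k:o[k] for k in('box','stripe','stripe_ext','edge','L','R')})
```

```text
8.1667 [0.57776513 0.06321036 0.0720385 ] [ 2.274194   -0.40188093  1.02352576]
{'box': ((496.215576171875, 145.2907257080078), (101.47457122802734, 150.06930541992188), 85.85371398925781), 'stripe': (array([0.45974302, 0.14598191], dtype=float32), array([0.08293529, 0.9965549 ], dtype=float32)), 'stripe_ext': np.float64(0.09563303628108025), 'edge': (array([0.46488374, 0.36241695], dtype=float32), array([0.08601355, 0.99629396], dtype=float32)), 'L': np.float64(0.01314763692838961), 'R': np.float64(0.013827281625029225)}
```

View pics/top1.png

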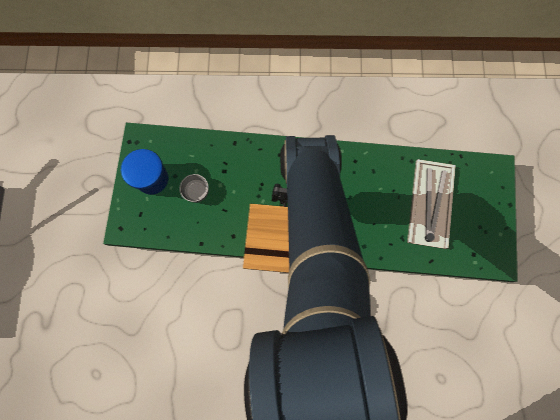

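The arm hides half the board, but the visible left part (stripe at 250–290, 253) shows it squared to the edge to within 0.004 rad, with the stripe about 12 mm behind the edge. I push the last 12 mm, back off and look.

Run:
```python
from geo import *
from vis import *
robot.move_straight(at(.124,.072),vel=.02)
robot.move_straight(at(.160,.072),vel=.06)
robot.move_straight(at(.160,.22),vel=.2)
q=list(robot.sense()['joint_pos']);q[0]+=.9
robot.move_joints(q)
f=robot.grab_frame('top');np.savez('pics/top2.npz',**f);cv2.imwrite('pics/top2.png',f['image'][:,:,::-1])
o=measure(f);s=robot.sense();print(s['t'],s['tcp_pos']);print({k:o[k] for k in('box','stripe','stripe_ext','edge','L','R')})
for k in(1,-1):print((o['c']+k*.11*o['stripe'][1]-p)@n)
```

```text
12.5583 [ 0.42270378 -0.43099626  0.21867218]
{'box': ((478.92584228515625, 87.73715209960938), (219.7429962158203, 149.6223907470703), 85.37220001220703), 'stripe': (array([0.44616055, 0.13505773], dtype=float32), array([0.08103067, 0.9967116 ], dtype=float32)), 'stripe_ext': np.float64(0.12021030131162139), 'edge': (array([0.4382747 , 0.03040042], dtype=float32), array([0.07996222, 0.9967979 ], dtype=float32)), 'L': np.float64(-0.0004378376843551004), 'R': np.float64(-0.0006736636539209389)}
-0.0006757379409804886
-0.000991028180433803
```

View pics/top2.png

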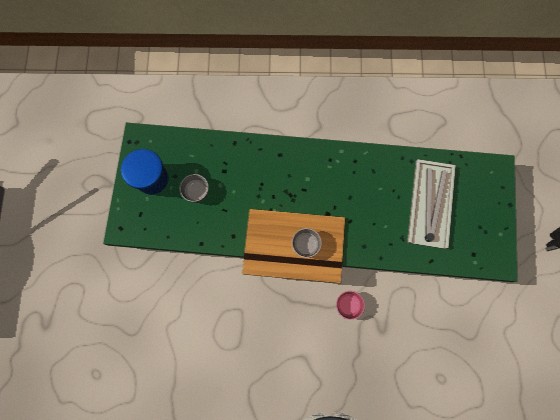

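The stripe (row ~261) lies along the ledge edge: both ends are within 1 mm, and the board-centre check gives +0.7 mm. The katori (307,242) is still upright in its place on the board. The bystanders haven't moved, and the hand is clear.

```bash
python3 -c "
from plant import robot
print(robot.close_job())"
```

```text
the job is handed in; nothing more can be done
None
```

The job is handed in: the board is flat on the ledge with both ends of its stripe measured within about 1 mm of the front edge, the katori is still standing in its place on it, the other things are unmoved in the camera picture, and the hand is clear; the interface returned no verdict.

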